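# Set a die plate at 30 degrees on the tilting inspection table

## Robot

A 6-joint arm with a two-finger parallel gripper is mounted at the origin on the work surface. World frame = base frame: x ahead of the robot, y to its left, z up, the work surface at z = 0. Lengths are in m, angles in rad, forces in N, time in s.
With the tool pointing down it reaches from about 0.25 to 0.8 m from the base axis. Payload 8.5 kg.
Tool frame: the origin (TCP) lies midway between the tips of the shut fingers; the grasp point (between the pads) lies 19 mm behind it (robot.hold_point_z is the distance from the TCP to the grasp point, in m); z points along the fingers, y is the line along which they close (so a half turn about z gives the same grasp; the last joint's range is limited). The gripper opens to 85 mm and grips with 20 to 120 N. Pads are 22 mm wide; open, the fingers measure 114 mm over their backs; the gripper's body (76 mm by 85 mm) begins 54 mm behind the grasp point. The pads swing forward as they close: fully open they stand 13 mm farther back than shut.
Start: joints at [1.318, 0.238, -0.013, 1.319, 0, 1.571], TCP at [0.131, 0.508, 0.231] pointing down, gripper open.
Joint ranges: [-2.66, 2.66], [-1.03, 1.9], [-1.14, 1.46], [-1.82, 2.27], [-1.45, 1.34], [-3.14, 3.14]. Speed limits (rad/s): [2.22, 2.22, 2.79, 3.14, 3.14, 3.14].

## Interface

Orientations are given as a unit quaternion [w, x, y, z].
In Python, from station import sensors, cams, order, spotter, robot gives the robot as it stands. The module is installed in compiled form; this text tells all that it offers.
- The arm moves only by the shell command python3 -m crank 'ROWS'. ROWS is text: rows parted by semicolons, each of 7 numbers parted by spaces: the shift along the world's x, y, z in m, then the turn, a rotation vector about the world's x, y, z in degrees, then the closure, from -1 (fully open) to 1 (shut). A call has 1 to 8 rows; each row shifts and turns the commanded pose from where the row before left it; what a row does not reach is not made up. A row lasts 1/12 s, in which the tool goes at most 41.7 mm and 7.16 degrees, less where a joint would pass 70% of its speed; a pose out of reach is approached as far as the arm can. A call with a gripper value outside its range is refused whole. The fingers move at their own pace and stop on an object; the grip force is fixed at half the most. Time passes only in rows, so rows that do not move let the fingers close. It gives the time, the measured TCP pose, the force, the opening and the grip force at its end, in the units of the state.
- sensors.read_state(): the state, without advancing time (a new reading comes with each control period).
- cams.read_camera(name): name is "scene" or "top" or "wrist"; returns a dict with "color" (384x512x3 uint8, red, green, blue), "z_map" (384x512 float32, m along the optical axis (not along the pixel's ray), 0 where there is no reading), "fx", "fy", "cx", "cy" (pixels), "R" (3x3) and "t" (3): a world point X has camera coordinates R X + t; the wrist camera has in their place "hand_eye" (4x4, takes a point from camera to tool coordinates, whose origin is the TCP and whose axes are the flange's). Camera axes: x right, y down, z forward; pixel columns grow to the right and rows downward; lengths in m; the calibration is good to about 2 mm. A picture is of the moment at which its call begins: read the wrist's pose just before it.
- order.hand_in(): hands the job in; it is judged then, once.
Trained networks look in a picture, given as the dict that the camera call returned (one of the last four; its "shot" number tells which), for a name from the list of things; names that differ only in an ending like _2 or _b are one class to them, and where a whole thing is asked for, a point or a joint stands for the part that bears it (a point fixed in the world has none). Each returns a list of dicts, best first, with "confidence" (0 to 1); they miss things now and then, are a little off and sometimes report something else, mostly with a low value. They report only what shows in the picture. A call takes as long as a camera call.
- spotter.search_frame(picture, query): "centre" ([row, column] in pixels, amid what is visible of it).
- spotter.silhouettes(picture, query): "pixels" (384x512 bool, what is visible of it) and "centre" ([row, column] in pixels, amid what is visible of it).
- spotter.spot_point(picture, query): "centre" ([row, column] in pixels: a listed point, or the origin of a listed thing).
The state is a dict: "t": time; "qpos": joint angles; "joint_vel": joint speeds; "joint_efforts": joint torques, N m; "tcp_pos": TCP position; "orientation": TCP orientation; "ft_force": force on the tool from outside, world axes, zero at the start; "torque": the same for the moment, N m; "gripper_width": finger opening in m; "grasp_force": force on a finger pad.
Only numpy, scipy, OpenCV 4.12 (cv2) and the standard library are available. Lean on these libraries where they do the work, as an engineer would, in place of code of your own. Each camera call takes 0.05 s, during which the arm holds its last target. There are 200 camera calls.

## Task

The steel die plate has been laid loosely on the tilting table, which is still down flat. With the table down, bring the plate snug into the corner of its two stops (its blue-dyed end against the end stop by the hinge, its long side against the side stop), then raise the table to 30 degrees and leave it standing there with the plate still lying snug against both stops. Leave the V-block, the parallel bar and the setup block beside it where they are.

Things in the scene. Friction and masses are not known exactly. Their poses are not given: they have to be found in the camera images.
- tilt_base: Base of the tilting table: low grey cast base fixed to the granite, 225 x 170 mm, lugs 234 mm wide, origin under its centre. Its +x points to the hinge end (away from the robot, turned up to 0.35 rad), +y to the side of the side stop and of the aluminium quadrant. The quadrant, centred on the hinge, has marks every 5 degrees, 0 to 60, bigger every 15, and reaches 115 mm above the granite.
- hinge (a point): Middle of the hinge axis, fixed in the base, 100 mm along the base's +x from its origin and 36 mm above the granite. The axis runs along the base's y.
- leaf (a joint): Angle of the hinged top leaf, rad: 0 down flat on its base (start), grows as its free end (nearest the robot, with the lift handle) rises; stops at 1.05. 30 degrees is 0.524. The hinge is nipped up stiff: 10 to 17 N upward at the handle moves it, and it stays where it is left, with the plate on it. The black clamp knob at the quadrant stays as it is.
- leaf_edge (a point): Middle of the top edge of the leaf's free end, 220 mm from the hinge axis and 6 mm above it when down (42 mm above the granite); axes turn with the leaf. The leaf is an aluminium plate 212 x 160 x 12 mm, running from 8 to 220 mm from the hinge axis.
- lift_handle (a point): Middle of the grip bar of the steel bow handle on the leaf's free end: round bar 12 mm thick, along y, 88 mm clear length. With the leaf down it is 208 mm from the hinge axis and 51 mm above it, 45 mm above the leaf's top, 87 mm above the granite. Moves and turns with the leaf (axes as the base's when down). Pinch it across from above; it can turn between the fingers.
- stop_corner (a point): Inner corner of the two dark stops, level with the leaf's top; moves with the leaf, axes as the leaf (+x to the hinge, +y to the side stop, +z out of its top). The end stop's face is its plane x = 0, 141 mm long to -y; the side stop's face is y = 0, 115 mm long to -x. Stops are 12 mm high and thick. Leaf down: 75 mm along +x and 66 mm along +y of the base's origin, 42 mm above the granite.
- die_plate: Loose ground steel die plate with holes, 96 (x) x 52 (y) x 16 mm, 0.45 to 0.65 kg, sliding easily on the leaf (1.5 to 3 N), origin at the centre of its underside. It starts on the leaf with its centre 27 to 49 mm (x) and 48 to 68 mm (y) from where it belongs, turned up to 0.25 rad; its +x end, dyed blue, goes to the end stop, its +y long side to the side stop.
- die_corner (a point): Lower corner of the die plate where its +x (blue) end and +y side meet (48, 26, 0 mm from its origin); it belongs in stop_corner.
- die_end (a point): Other lower corner of the die plate's +x end (48, -26, 0 mm).
- die_side (a point): Other lower corner of the die plate's +y side (-48, 26, 0 mm).
- v_block: Bystander: steel V-block, 90 x 60 x 48 mm; origin under its centre; stands 0.19 to 0.23 m to the right of the table's centre.
- parallel: Bystander: ground steel parallel bar, 150 x 16 x 30 mm, standing on its long edge with its length along its x axis; origin under its centre; stands 0.19 to 0.21 m to the left of the table's centre.
- block_123: Bystander: steel setup block with rows of holes, 76 x 51 x 25 mm; origin under its centre; lies 0.28 to 0.30 m to the left of the table's centre.

How it is judged:
By the outcome, as a careful person would: the job done as asked, in the order asked, and still so for the second after the job is handed in, with the robot touching nothing.
It also fails if it takes over 66 s, if anything falls off the work surface, if the arm or the gripper's body presses on something with over 40 N, if the wrist force passes 120 N, or if a joint passes its speed limit or range.

## Working session

There is one attempt and no reset: what is moved stays moved. The work goes in short steps, Python scripts to look and compute and a shell command to move; the robot and the scene stay as the last step left them, time stands still between calls to the robot, and variables do not carry over. Pictures are saved under pics/ and viewed, at most 10 in all, crops included, and the job is handed in when it is done.

```bash
mkdir -p pics; cat > h.py <<'E'
import numpy as np, cv2
from station import sensors, cams, order, spotter, robot
def back(p,rc,z=None,plane=None):
    r,c=rc
    d=np.array([(c-p['cx'])/p['fx'],(r-p['cy'])/p['fy'],1.])
    R=np.array(p['R']);t=np.array(p['t'])
    if z is None:
        Z=p['z_map'][int(round(r)),int(round(c))]; return R.T@(d*Z-t)
    o=-R.T@t; w=R.T@d
    return o+w*(z-o[2])/w[2]
def save(p,n,crop=None,s=1):
    im=p['color'][:,:,::-1]
    if crop: im=im[crop[0]:crop[1],crop[2]:crop[3]]
    cv2.imwrite('pics/'+n,cv2.resize(im,None,fx=s,fy=s,interpolation=cv2.INTER_CUBIC))
E
python3 - <<'E'
from h import *
np.set_printoptions(precision=4,suppress=True)
H={'stop_corner':.042,'leaf_edge':.042,'lift_handle':.087,'hinge':.036,'tilt_base':0,'die_plate':.042,'die_corner':.042,'die_end':.042,'die_side':.042,'v_block':0,'parallel':0,'block_123':0}
for n in ['top','scene']:
    p=cams.read_camera(n); save(p,n+'0.png',s=1.5)
    print(n,p['R'],p['t'],p['fx'])
    for q,z in H.items():
        for d in spotter.spot_point(p,q)[:1]:
            print(q,d['centre'],round(d['confidence'],2),back(p,d['centre'],z))
E
```

```text
top [[-0.029  -0.9996  0.0022]
 [-0.9923  0.0285 -0.1208]
 [ 0.1207 -0.0057 -0.9927]] [0.0833 0.5979 1.178 ] 425.9344379527485
stop_corner [163.6, 263.4] 0.83 [0.6717 0.0508 0.042 ]
leaf_edge [226.5, 301.8] 0.81 [ 0.4896 -0.0515  0.042 ]
lift_handle [220.6, 296.0] 0.85 [ 0.5046 -0.0318  0.087 ]
hinge [151.6, 280.0] 0.66 [0.7065 0.0018 0.036 ]
tilt_base [182.6, 283.4] 0.76 [ 0.621  -0.0071  0.    ]
die_plate [182.0, 300.2] 0.67 [ 0.6157 -0.0522  0.042 ]
die_corner [174.6, 280.9] 0.87 [0.6385 0.0019 0.042 ]
die_end [166.3, 297.9] 0.58 [ 0.6611 -0.0474  0.042 ]
die_side [201.9, 294.5] 0.97 [ 0.5594 -0.0337  0.042 ]
v_block [160.6, 352.5] 0.78 [ 0.6809 -0.214   0.    ]
block_123 [186.7, 186.3] 0.69 [0.6171 0.2785 0.    ]
scene [[ 0.0937  0.9956  0.001 ]
 [ 0.6502 -0.0605 -0.7573]
 [-0.7539  0.0716 -0.653 ]] [-0.1551 -0.3227  1.3408] 404.7576506326405
stop_corner [235.2, 234.4] 0.62 [0.6776 0.0575 0.042 ]
leaf_edge [180.1, 187.3] 0.87 [ 0.4927 -0.0405  0.042 ]
lift_handle [165.6, 186.0] 0.92 [ 0.497  -0.0387  0.087 ]
hinge [249.9, 209.6] 0.83 [0.7064 0.0074 0.036 ]
tilt_base [230.0, 198.7] 0.77 [ 0.6153 -0.0171  0.    ]
die_plate [214.5, 188.1] 0.75 [ 0.609  -0.0358  0.042 ]
die_corner [227.5, 207.7] 0.75 [0.6511 0.0048 0.042 ]
die_end [234.7, 182.2] 0.71 [ 0.6666 -0.0461  0.042 ]
die_side [198.4, 191.9] 0.61 [ 0.5582 -0.0287  0.042 ]
v_block [264.2, 98.9] 0.71 [ 0.6916 -0.214   0.    ]
parallel [215.5, 292.3] 0.56 [0.5894 0.1922 0.    ]
block_123 [221.2, 333.5] 0.84 [0.6158 0.28   0.    ]
```

View pics/top0.png

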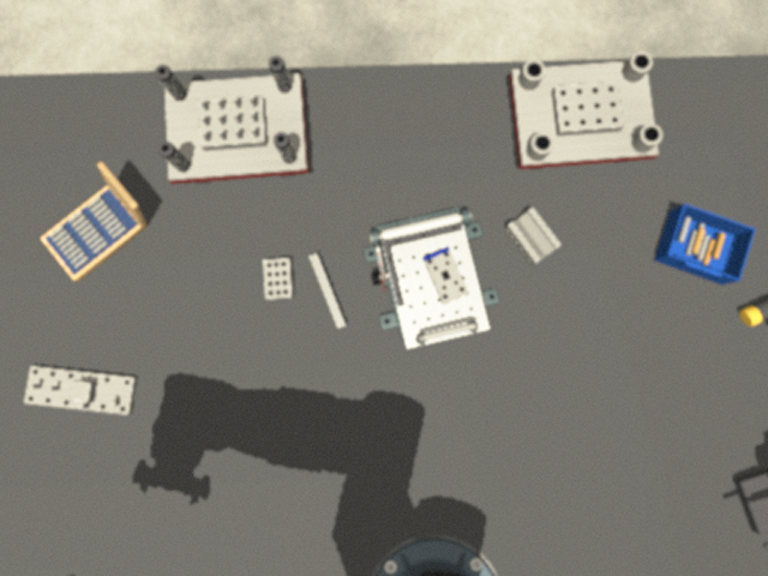

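View pics/scene0.png

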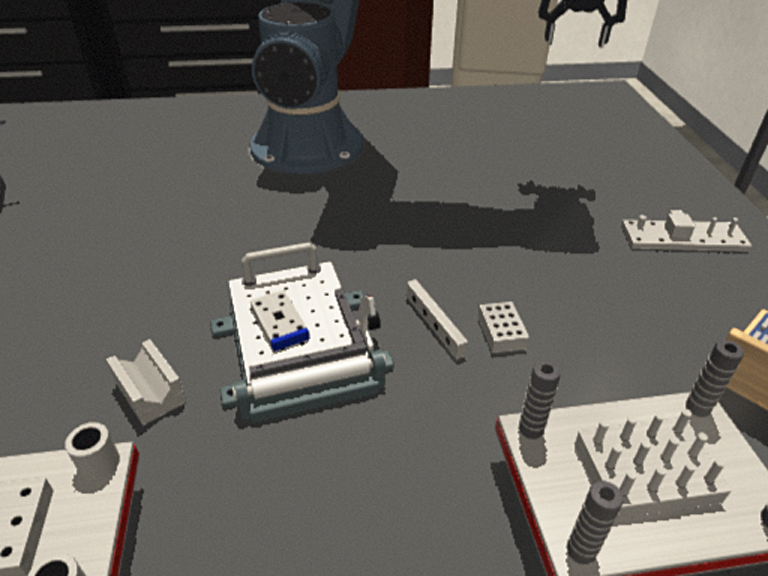

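The top view shows the table (about row 165-230, column 245-325 unscaled). The plate lies right of its stops with its blue end towards the hinge, and the quadrant, parallel and setup block are to the left. The networks' points agree with this. I'll bring the wrist camera over it.

```bash
python3 -m crank '0.028 -0.03 0.015 0 0 0 0;0.028 -0.03 0.015 0 0 0 0;0.028 -0.03 0.015 0 0 0 0;0.028 -0.03 0.015 0 0 0 0;0.028 -0.03 0.015 0 0 0 0;0.028 -0.03 0.015 0 0 0 0;0.028 -0.03 0 0 0 0 0;0.028 -0.03 0 0 0 0 0' && python3 -m crank '0.028 -0.03 0 0 0 0 0;0.028 -0.03 0 0 0 0 0;0.028 -0.03 0 0 0 0 0;0.028 -0.03 0 0 0 0 0;0.028 -0.03 0 0 0 0 0;0.028 -0.03 0 0 0 0 0;0.02 -0.03 0 0 0 0 0;0 -0.02 0 0 0 0 0'
python3 - <<'E'
from h import *
from scipy.spatial.transform import Rotation as Rr
s=sensors.read_state();q=s['orientation'];M=Rr.from_quat(np.r_[q[1:],q[0]]).as_matrix()
print(s['tcp_pos'],s['qpos'],s['gripper_width']);print(M)
p=cams.read_camera('wrist');print(p['hand_eye'],p['fx']);save(p,'w1.png',s=1.4)
E
```

```text
t: 1.97
tcp_pos: [0.3487, 0.2753, 0.3182]
orientation: [0.001, 0.126, 0.992, 0.001]
ft_force: [1.0, 1.2, -0.2]
gripper_width: 0.0425
grasp_force: 0.0
t: 2.63
tcp_pos: [0.5385, 0.0438, 0.3159]
orientation: [0.0, 0.127, 0.992, -0.0]
ft_force: [-1.3, 0.1, -0.6]
gripper_width: 0.0426
grasp_force: 0.0
[0.5385272  0.04376664 0.31590032] [ 8.15338367e-02  2.53523792e-01  2.21489144e-01  1.53890122e+00
 -7.76769390e-04  3.36264366e-01] 0.042621429966538914
[[-9.67731252e-01  2.51984561e-01 -7.58126286e-05]
 [ 2.51984541e-01  9.67730941e-01 -7.85553401e-04]
 [-1.24581102e-04 -7.79308187e-04 -9.99999689e-01]]
[[ 2.58575063e-04 -9.62187915e-01 -2.72386397e-01  6.92415603e-02]
 [ 9.99999796e-01  8.96143311e-05  6.32737853e-04 -1.31238219e-03]
 [-5.84402991e-04 -2.72386505e-01  9.62187742e-01 -1.41437419e-01]
 [ 0.00000000e+00  0.00000000e+00  0.00000000e+00  1.00000000e+00]] 268.4952004674388
```

View pics/w1.png

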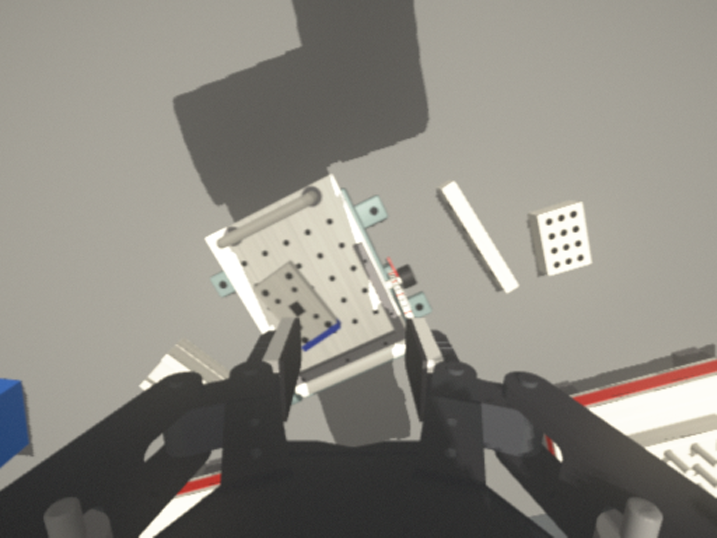

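The wrist view shows the whole table: handle at scaled (270,215), plate around (298,305) with its blue edge near (322,335), and the stop corner near (390,325). Next I'll measure from here.

```bash
cat >> h.py <<'E'
from scipy.spatial.transform import Rotation as Rr
from scipy.optimize import least_squares
def wcam():
    s=sensors.read_state();q=s['orientation'];M=np.eye(4);M[:3,:3]=Rr.from_quat(np.r_[q[1:],q[0]]).as_matrix();M[:3,3]=s['tcp_pos']
    p=cams.read_camera('wrist');T=np.linalg.inv(M@np.array(p['hand_eye']))
    p['R']=T[:3,:3];p['t']=T[:3,3];return p
T0=.042
HZ={'stop_corner':.042,'leaf_edge':.042,'lift_handle':.087,'hinge':.036,'die_plate':.042,'die_corner':.042,'die_end':.042,'die_side':.042}
LOC={'hinge':(.1,0),'stop_corner':(.075,.066),'leaf_edge':(-.12,0),'lift_handle':(-.108,0),
 'die_plate':(0,0),'die_corner':(.048,.026),'die_end':(.048,-.026),'die_side':(-.048,.026)}
def fit(ob,names):
    L=np.array([LOC[n] for n,_,_ in ob if n in names]);P=np.array([x for n,x,_ in ob if n in names]);w=np.array([c for n,_,c in ob if n in names])
    def f(v):
        c,s=np.cos(v[2]),np.sin(v[2]);return ((L@np.array([[c,s],[-s,c]])+v[:2]-P)*w[:,None]).ravel()
    return least_squares(f,[P[0,0],P[0,1],.2],loss='soft_l1',f_scale=.003)
def look(views):
    ob=[]
    for n in views:
        p=wcam() if n=='wrist' else cams.read_camera(n)
        for q,z in HZ.items():
            for d in spotter.spot_point(p,q)[:1]:
                if d['confidence']>.4: X=back(p,d['centre'],z);ob.append((q,X[:2],d['confidence']));print(n,q,d['centre'],round(d['confidence'],2),X[:2].round(4))
    return ob
E
python3 - <<'E'
from h import *
ob=look(['wrist'])
a=list(LOC)[:4];b=list(LOC)[4:]
for n in (a,b):
    r=fit(ob,n);print(r.x.round(4),(r.fun*1e3).round(1))
E
```

```text
wrist stop_corner [234.8, 285.0] 0.86 [0.6685 0.0634]
wrist leaf_edge [146.2, 188.8] 0.56 [ 0.487  -0.0468]
wrist lift_handle [233.5, 247.9] 0.67 [0.6309 0.0095]
wrist hinge [259.6, 252.9] 0.62 [ 0.7034 -0.0015]
wrist die_plate [220.4, 215.7] 0.91 [ 0.6142 -0.042 ]
wrist die_corner [230.3, 246.8] 0.78 [0.6444 0.0033]
wrist die_end [247.8, 223.5] 0.95 [ 0.6656 -0.0435]
wrist die_side [181.4, 210.2] 0.72 [ 0.5484 -0.0313]
[ 0.6069 -0.0151  0.1704] [  1.   -0.7   0.9   6.3 -87.4 -28.8   1.3   2. ]
[ 0.6109 -0.0391  0.4005] [-3.   2.6  0.4  0.1 -0.3 -0.8  5.9 -1.9]
```

```bash
python3 -m crank '0.011 -0.018 -0.007 0 0 -7 0.2;0.011 -0.018 -0.007 0 0 -7 0.2;0.011 -0.018 -0.007 0 0 -7 0.2;0.011 -0.018 -0.007 0 0 -7 0.2;0.011 -0.018 -0.007 0 0 -7 0.2;0.011 -0.018 -0.007 0 0 -7 0.2;0.011 -0.018 -0.007 0 0 -7 0.2;0.009 -0.014 -0.007 0 0 -7 0.2' && python3 -m crank '0 0 0 0 0 -7 0.2;0 0 0 0 0 0 0.2;0 0 0 0 0 0 0.2'
python3 - <<'E'
from h import *
p=wcam();save(p,'w2.png',s=1.4)
Z=p['z_map'];r,c=np.indices(Z.shape);C=np.stack([(c-p['cx'])/p['fx']*Z,(r-p['cy'])/p['fy']*Z,Z],-1)
W=(C-p['t'])@p['R'];np.save('W.npy',W)
ob=look(['wrist'])
m=((abs(W[...,2]-.042)<.004)&(Z>0)).astype(np.uint8);m=cv2.morphologyEx(m,cv2.MORPH_OPEN,np.ones((5,5)))
n,l,st,_=cv2.connectedComponentsWithStats(m);k=1+np.argmax(st[1:,4]);P=W[l==k][:,:2].astype(np.float32)
print(st[k],np.median(W[l==k][:,2]),cv2.minAreaRect(P*1000))
pm=(abs(W[...,2]-.058)<.004)
for d in spotter.silhouettes(p,'die_plate')[:1]:
    g=d['pixels']&pm;print(d['confidence'],g.sum(),np.median(W[d['pixels']][:,2]),cv2.minAreaRect(W[g][:,:2].astype(np.float32)*1000),W[g].mean(0))
E
```

```text
t: 3.8
tcp_pos: [0.6222, -0.094, 0.2607]
orientation: [0.0, 0.579, 0.815, -0.0]
ft_force: [-0.2, 0.2, 0.4]
gripper_width: 0.034
grasp_force: 0.0
t: 4.05
tcp_pos: [0.6215, -0.0929, 0.2611]
orientation: [-0.0, 0.624, 0.781, -0.0]
ft_force: [0.8, -0.9, 0.1]
gripper_width: 0.0346
grasp_force: 0.0
wrist stop_corner [57.5, 321.1] 0.78 [0.6729 0.0604]
wrist lift_handle [108.7, 163.5] 0.89 [ 0.5071 -0.04  ]
wrist hinge [244.9, 274.1] 0.64 [ 0.6795 -0.1996]
wrist die_plate [131.3, 250.9] 0.75 [ 0.6087 -0.0446]
wrist die_corner [103.0, 286.4] 0.75 [ 6.45e-01 -1.00e-04]
wrist die_end [142.8, 292.2] 0.74 [ 0.6654 -0.0469]
wrist die_side [106.7, 210.6] 0.84 [ 0.5515 -0.026 ]
[  159    40   160   133 14686] 0.04080221680072834 ((586.9837036132812, -22.480491638183594), (194.77613830566406, 160.2246551513672), 11.615636825561523)
0.75 3103 0.05668595154346458 ((609.43115234375, -40.542381286621094), (96.26367950439453, 51.70489501953125), 21.45338249206543) [ 0.60941183 -0.04000631  0.05670176]
```

View pics/w2.png

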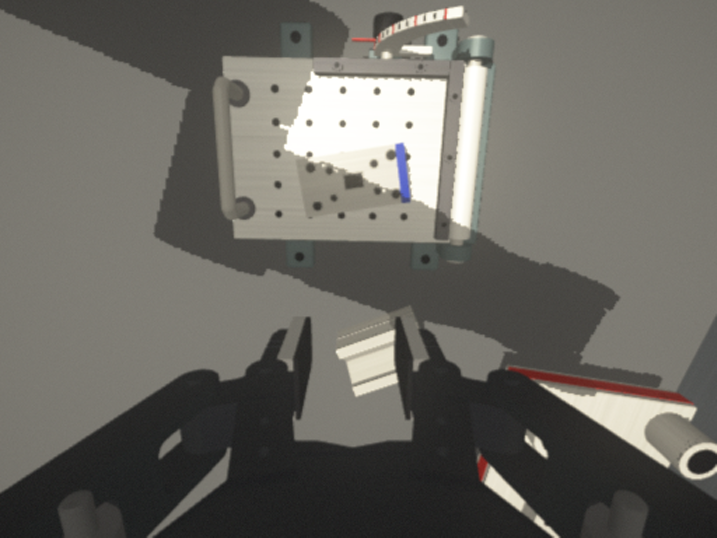

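Depth gives the leaf at yaw 11.6° with the base origin at (0.609, -0.018). The plate centre is (0.6094, -0.0405) at yaw 21.45°, so it is off by about 31 mm (x) and 62 mm (y) in table axes. The picture agrees: plate at scaled (355,180), stop corner at (447,77). I'll lower the two fingers beside the plate's right long side.

```bash
python3 -m crank '0 -0.001 -0.03 0 0 -1.1 0.2;0 0 -0.035 0 0 0 0.2;0 0 -0.035 0 0 0 0.2;0 0 -0.035 0 0 0 0.2;0 0 -0.035 0 0 0 0.2;0 0 -0.025 0 0 0 0.2;0 0 -0.015 0 0 0 0.2;0 0 -0.006 0 0 0 0.2' && python3 -m crank '0 0 0 0 0 0 0.2;0 0 0 0 0 0 0.2'
python3 - <<'E'
from h import *
p=cams.read_camera('scene');save(p,'s1.png',(110,290,120,330),3.5)
E
```

```text
t: 5.27
tcp_pos: [0.6198, -0.0941, 0.0422]
orientation: [-0.002, 0.633, 0.774, -0.001]
ft_force: [-0.6, -0.9, 0.3]
gripper_width: 0.0344
grasp_force: 0.0
t: 5.43
tcp_pos: [0.622, -0.0945, 0.0458]
orientation: [0.0, 0.633, 0.774, 0.0]
ft_force: [0.3, -0.0, 0.3]
gripper_width: 0.0341
grasp_force: 0.0
```

View pics/s1.png

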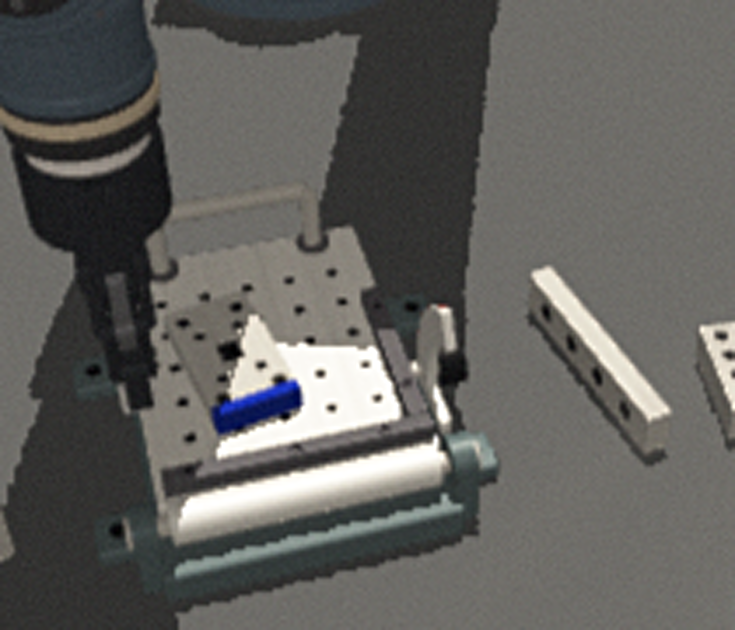

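The fingers stand just off the leaf's surface at the plate's free long side (crop around (125,390)). I'll push towards the side stop.

```bash
python3 -m crank '-0.0012 0.0059 0 0 0 0 0.2;-0.0012 0.0059 0 0 0 0 0.2;-0.0012 0.0059 0 0 0 0 0.2;-0.0012 0.0059 0 0 0 0 0.2;-0.0012 0.0059 0 0 0 0 0.2;-0.0012 0.0059 0 0 0 0 0.2;-0.0012 0.0059 0 0 0 0 0.2;-0.0012 0.0059 0 0 0 0 0.2' && python3 -m crank '-0.0012 0.0059 0 0 0 0 0.2;-0.0012 0.0059 0 0 0 0 0.2;-0.0012 0.0059 0 0 0 0 0.2;-0.0006 0.0029 0 0 0 0 0.2;0 0 0 0 0 0 0.2'
python3 - <<'E'
from h import *
p=cams.read_camera('scene');save(p,'s2.png',(110,290,120,330),3.5)
E
```

```text
t: 6.15
tcp_pos: [0.612, -0.0466, 0.0453]
orientation: [0.0, 0.633, 0.774, 0.0]
ft_force: [0.6, -1.8, 0.5]
gripper_width: 0.034
grasp_force: 1.2
t: 6.57
tcp_pos: [0.6073, -0.0256, 0.045]
orientation: [-0.0, 0.633, 0.774, 0.0]
ft_force: [0.0, 0.7, -0.8]
gripper_width: 0.0346
grasp_force: 0.0
```

View pics/s2.png

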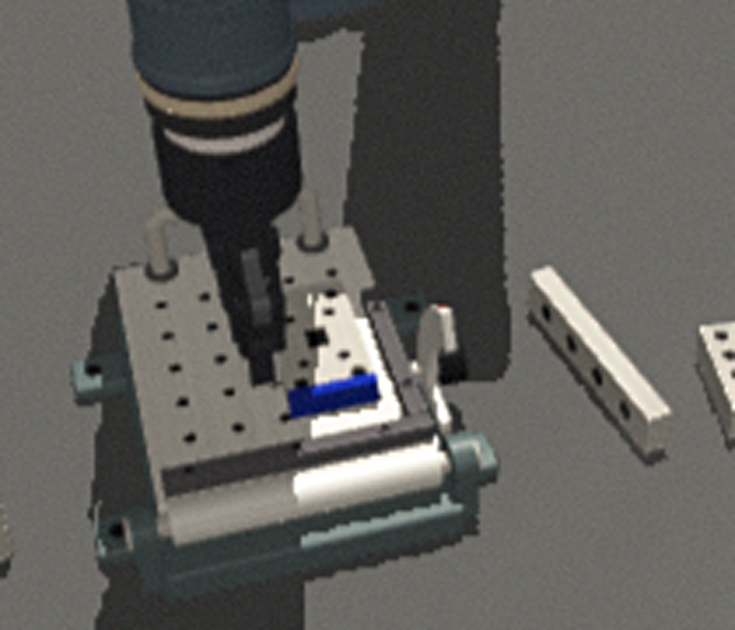

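The plate is aligned and close to the side stop, with a small gap visible. I'll continue slowly.

```bash
python3 -m crank '-0.0008 0.0039 0 0 0 0 0.2;-0.0006 0.0029 0 0 0 0 0.2;-0.0002 0.001 0 0 0 0 0.2' && for i in 1; do :; done; python3 -m crank '-0.0002 0.001 0 0 0 0 0.2;-0.0002 0.001 0 0 0 0 0.2'; python3 -m crank '-0.0002 0.001 0 0 0 0 0.2;0 0 0 0 0 0 0.2'
```

```text
t: 6.87
tcp_pos: [0.6059, -0.0185, 0.045]
orientation: [-0.0, 0.633, 0.774, -0.0]
ft_force: [0.3, -1.3, -0.9]
gripper_width: 0.0344
grasp_force: 0.7
t: 7.03
tcp_pos: [0.6056, -0.0168, 0.045]
orientation: [-0.0, 0.633, 0.774, -0.0]
ft_force: [0.3, -1.1, -1.0]
gripper_width: 0.0341
grasp_force: 0.8
t: 7.2
tcp_pos: [0.6054, -0.0156, 0.0451]
orientation: [-0.0, 0.633, 0.774, -0.0]
ft_force: [0.3, -1.3, -0.5]
gripper_width: 0.0342
grasp_force: 0.2
```

```bash
python3 -m crank '-0.0002 0.001 0 0 0 0 0.2;-0.0002 0.001 0 0 0 0 0.2';python3 -m crank '-0.0002 0.001 0 0 0 0 0.2;0 0 0 0 0 0 0.2'; python3 -m crank '-0.0002 0.001 0 0 0 0 0.2;0 0 0 0 0 0 0.2'
```

```text
t: 7.37
tcp_pos: [0.6054, -0.015, 0.0452]
orientation: [0.001, 0.634, 0.774, -0.001]
ft_force: [0.7, -12.1, -1.1]
gripper_width: 0.0341
grasp_force: 5.7
t: 7.53
tcp_pos: [0.6054, -0.015, 0.0453]
orientation: [0.002, 0.634, 0.773, -0.001]
ft_force: [0.8, -12.3, -1.7]
gripper_width: 0.0341
grasp_force: 6.1
t: 7.7
tcp_pos: [0.6055, -0.0149, 0.0453]
orientation: [0.002, 0.634, 0.773, -0.002]
ft_force: [2.3, -15.7, -0.6]
gripper_width: 0.0341
grasp_force: 8.3
```

Side contact made (about 15 N). Now I'll back off, rise, turn 90° and come behind the plate's near end with the fingers shut.

```bash
python3 -m crank '0.0016 -0.0078 0 0 0 0 0.2;0.0016 -0.0078 0.005 0 0 0 0.2;0 0 0.03 0 0 0 0.2;0 0 0.035 0 0 0 0.2;0 0 0.035 0 0 0 0.2;-0.006 0.003 0.02 0 0 7 1;-0.006 0.003 0.02 0 0 7 1;-0.006 0.003 0.02 0 0 7 1' && python3 -m crank '-0.006 0.003 0 0 0 7 1;-0.006 0.003 0 0 0 7 1;-0.006 0.003 0 0 0 7 1;-0.006 0.003 0 0 0 7 1;-0.006 0.003 0 0 0 7 1;-0.006 0.003 0 0 0 7 1;-0.006 0.003 0 0 0 7 1;-0.006 0.003 0 0 0 7 1' && python3 -m crank '-0.006 0.003 0 0 0 7 1;-0.003 0.001 0 0 0 6 1;0 0 0 0 0 0 1;0 0 0 0 0 0 1'
cat >> h.py <<'E'
def plate(n='wrist'):
    p=wcam() if n=='wrist' else cams.read_camera(n)
    Z=p['z_map'];r,c=np.indices(Z.shape);C=np.stack([(c-p['cx'])/p['fx']*Z,(r-p['cy'])/p['fy']*Z,Z],-1)
    W=(C-p['t'])@p['R']
    for d in spotter.silhouettes(p,'die_plate')[:1]:
        g=d['pixels']&(abs(W[...,2]-.058)<.005)
        (x,y),s,a=cv2.minAreaRect(W[g][:,:2].astype(np.float32)*1000)
        t=np.radians(11.6);D=np.array([x/1e3-.609,y/1e3+.018]);c_,s_=np.cos(t),np.sin(t)
        print(d['confidence'],g.sum(),(x,y),s,a,'table mm',(D@np.array([[c_,-s_],[s_,c_]])*1e3).round(1),'want 27 40')
    return p,W
E
python3 -c "
from h import *
p,W=plate();save(p,'w3.png',s=1.4)"
```

```text
t: 8.37
tcp_pos: [0.5897, -0.0183, 0.2119]
orientation: [0.0, 0.479, 0.878, 0.001]
ft_force: [0.8, 0.1, 0.4]
gripper_width: 0.0002
grasp_force: 0.0
t: 9.03
tcp_pos: [0.5416, 0.0058, 0.2106]
orientation: [0.0, 0.011, 1.0, 0.0]
ft_force: [-0.1, 1.2, 0.3]
gripper_width: 0.0003
grasp_force: 0.0
t: 9.37
tcp_pos: [0.533, 0.0097, 0.2106]
orientation: [0.0, -0.098, 0.995, 0.0]
ft_force: [0.1, -0.3, 1.0]
gripper_width: -0.0001
grasp_force: 0.0
0.7 1421 (574.6381225585938, 15.708490371704102) (45.33932113647461, 53.12957763671875) 11.827067375183105 table mm [-26.9  39.9] want 27 40
```

View pics/w3.png

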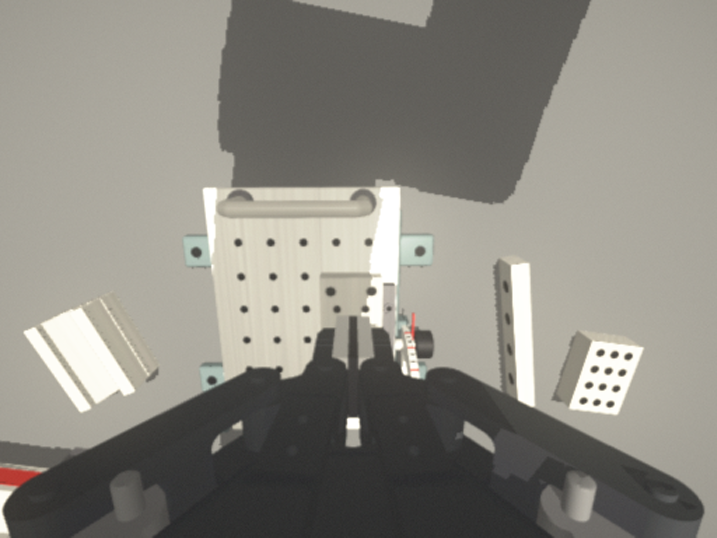

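Plate's long side reads snug (centre y 39.9 of 40 mm) and its near edge is at about scaled row 272. I'll lower behind that end, between plate and handle.

```bash
python3 -m crank '0 -0.0024 -0.03 0 0 0.3 1;0 0 -0.03 0 0 0 1;0 0 -0.03 0 0 0 1;0 0 -0.025 0 0 0 1;0 0 -0.02 0 0 0 1;0 0 -0.015 0 0 0 1;0 0 -0.009 0 0 0 1;0 0 -0.004 0 0 0 1' && python3 -m crank '0 0 0 0 0 0 1;0.0039 0.0008 0 0 0 0 1;0.0039 0.0008 0 0 0 0 1;0.0039 0.0008 0 0 0 0 1' && python3 -m crank '0.0039 0.0008 0 0 0 0 1;0.0039 0.0008 0 0 0 0 1;0.0039 0.0008 0 0 0 0 1;0.0039 0.0008 0 0 0 0 1'
```

```text
t: 10.13
tcp_pos: [0.5324, 0.0071, 0.0458]
orientation: [-0.001, -0.101, 0.995, 0.0]
ft_force: [-0.6, -0.4, 0.3]
gripper_width: 0.0007
grasp_force: 0.0
t: 10.47
tcp_pos: [0.5456, 0.0096, 0.0481]
orientation: [0.001, -0.102, 0.995, -0.0]
ft_force: [-3.0, -1.1, 1.4]
gripper_width: 0.0001
grasp_force: 1.2
t: 10.8
tcp_pos: [0.5605, 0.0129, 0.0472]
orientation: [-0.0, -0.102, 0.995, -0.0]
ft_force: [-2.5, -1.4, 1.5]
gripper_width: -0.0001
grasp_force: 1.2
```

```bash
python3 -m crank '0.0029 0.0006 0 0 0 0 1;0.002 0.0004 0 0 0 0 1;0.001 0.0002 0 0 0 0 1' && python3 -m crank '0.001 0.0002 0 0 0 0 1;0.001 0.0002 0 0 0 0 1'; python3 -m crank '0.001 0.0002 0 0 0 0 1;0 0 0 0 0 0 1'
```

```text
t: 11.05
tcp_pos: [0.5664, 0.0141, 0.047]
orientation: [-0.0, -0.102, 0.995, -0.0]
ft_force: [-1.7, -0.5, 1.9]
gripper_width: 0.0
grasp_force: 1.2
t: 11.22
tcp_pos: [0.568, 0.0144, 0.047]
orientation: [-0.0, -0.102, 0.995, -0.0]
ft_force: [-2.7, -0.1, 0.1]
gripper_width: 0.0002
grasp_force: 1.1
t: 11.38
tcp_pos: [0.5693, 0.0147, 0.0471]
orientation: [0.0, -0.102, 0.995, -0.0]
ft_force: [-0.8, -0.8, -0.1]
gripper_width: 0.0002
grasp_force: 0.5
```

```bash
python3 -m crank '0.001 0.0002 0 0 0 0 1;0.001 0.0002 0 0 0 0 1';python3 -m crank '0.001 0.0002 0 0 0 0 1;0 0 0 0 0 0 1'; python3 -m crank '0.001 0.0002 0 0 0 0 1;0 0 0 0 0 0 1'
```

```text
t: 11.55
tcp_pos: [0.5702, 0.0149, 0.047]
orientation: [-0.001, -0.102, 0.995, -0.0]
ft_force: [-8.5, -2.5, 4.4]
gripper_width: 0.0003
grasp_force: 4.2
t: 11.72
tcp_pos: [0.5702, 0.0149, 0.0468]
orientation: [-0.002, -0.102, 0.995, -0.0]
ft_force: [-9.5, -2.4, 4.7]
gripper_width: -0.0001
grasp_force: 4.4
t: 11.88
tcp_pos: [0.5702, 0.0149, 0.0467]
orientation: [-0.003, -0.102, 0.995, -0.0]
ft_force: [-11.6, -3.3, 6.9]
gripper_width: -0.0001
grasp_force: 6.0
```

Seated against the end stop as well. I'll back off and return to the earlier viewpoint to check, then add a final gentle side nudge if needed.

```bash
python3 -m crank '-0.006 -0.0012 0 0 0 0 1;-0.006 -0.0012 0.005 0 0 0 1;0 0 0.035 0 0 0 1;0 0 0.035 0 0 0 1;0 0 0.035 0 0 0 1;0.005 -0.008 0.035 0 0 -7 0.2;0.005 -0.008 0.035 0 0 -7 0.2;0.005 -0.008 0.03 0 0 -7 0.2' && python3 -m crank '0.005 -0.008 0 0 0 -7 0.2;0.005 -0.008 0 0 0 -7 0.2;0.005 -0.008 0 0 0 -7 0.2;0.005 -0.008 0 0 0 -7 0.2;0.005 -0.008 0 0 0 -7 0.2;0.005 -0.008 0 0 0 -7 0.2;0.005 -0.008 0 0 0 -7 0.2;0.005 -0.008 0 0 0 -7 0.2' && python3 -m crank '0.005 -0.008 0 0 0 -7 0.2;0.005 -0.008 0 0 0 -6 0.2;0 0 0 0 0 0 0.2;0 0 0 0 0 0 0.2'
python3 -c "
from h import *
p,W=plate();save(p,'w4.png',(0,200,120,380),3)"
```

```text
t: 12.55
tcp_pos: [0.5765, -0.0111, 0.2606]
orientation: [0.002, 0.084, 0.996, 0.0]
ft_force: [1.5, -0.0, -0.6]
gripper_width: 0.0335
grasp_force: 0.0
t: 13.22
tcp_pos: [0.6165, -0.0754, 0.2578]
orientation: [0.001, 0.542, 0.84, 0.0]
ft_force: [-0.2, -0.3, 1.2]
gripper_width: 0.0341
grasp_force: 0.0
t: 13.55
tcp_pos: [0.6262, -0.0912, 0.2573]
orientation: [0.0, 0.63, 0.776, 0.0]
ft_force: [0.1, 0.1, -0.7]
gripper_width: 0.0346
grasp_force: 0.0
0.58 3857 (627.91650390625, 26.966598510742188) (98.1595687866211, 53.09246063232422) 11.740384101867676 table mm [27.6 40.2] want 27 40
```

View pics/w4.png

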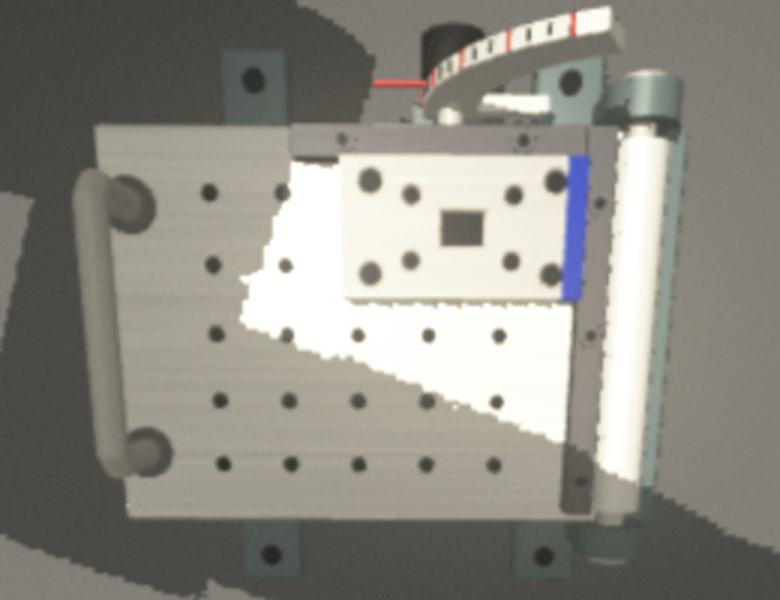

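The plate lies in the corner with its blue end on the end stop and its long side on the side stop (crop (585,155)). Measured centre is 27.6/40.2 mm against 27/40. One gentle side nudge to make sure.

```bash
python3 -m crank '0.003 0.016 -0.02 0 0 0 0.2;0.003 0.016 -0.03 0 0 0 0.2;0.003 0.016 -0.035 0 0 0 0.2;0.003 0.016 -0.035 0 0 0 0.2;0 0 -0.035 0 0 0 0.2;0 0 -0.025 0 0 0 0.2;0 0 -0.02 0 0 0 0.2;0 0 -0.008 0 0 0 0.2' && python3 -m crank '0 0 -0.004 0 0 0 0.2;0 0 0 0 0 0 0.2;-0.0008 0.0039 0 0 0 0 0.2;-0.0008 0.0039 0 0 0 0 0.2;-0.0006 0.0029 0 0 0 0 0.2;-0.0002 0.001 0 0 0 0 0.2;0 0 0 0 0 0 0.2'
```

```text
t: 14.32
tcp_pos: [0.636, -0.0261, 0.0462]
orientation: [-0.002, 0.63, 0.777, -0.001]
ft_force: [0.5, -0.3, -0.5]
gripper_width: 0.0341
grasp_force: 0.0
t: 14.9
tcp_pos: [0.6359, -0.0149, 0.0458]
orientation: [0.0, 0.631, 0.776, 0.0]
ft_force: [0.3, 0.2, -0.5]
gripper_width: 0.034
grasp_force: 0.0
```

```bash
python3 -m crank '-0.0006 0.0029 0 0 0 0 0.2;-0.0003 0.0015 0 0 0 0 0.2;-0.0002 0.001 0 0 0 0 0.2;0 0 0 0 0 0 0.2'; python3 -m crank '-0.0002 0.001 0 0 0 0 0.2;-0.0002 0.001 0 0 0 0 0.2;0 0 0 0 0 0 0.2'; python3 -m crank '-0.0002 0.001 0 0 0 0 0.2;0 0 0 0 0 0 0.2'
```

```text
t: 15.23
tcp_pos: [0.6345, -0.0097, 0.0451]
orientation: [-0.0, 0.631, 0.776, -0.0]
ft_force: [-0.0, 0.3, -0.7]
gripper_width: 0.0344
grasp_force: 0.0
t: 15.48
tcp_pos: [0.6345, -0.0091, 0.0451]
orientation: [0.001, 0.632, 0.775, -0.001]
ft_force: [1.8, -6.8, -0.0]
gripper_width: 0.034
grasp_force: 3.1
t: 15.65
tcp_pos: [0.6344, -0.0091, 0.0451]
orientation: [0.002, 0.632, 0.775, -0.001]
ft_force: [1.7, -9.6, -1.1]
gripper_width: 0.0341
grasp_force: 5.2
```

```bash
python3 -m crank '0.0016 -0.0078 0 0 0 0 0.2;0.0016 -0.0078 0.005 0 0 0 0.2;0 0 0.035 0 0 0 0;0 0 0.035 0 0 0 -0.3;0 0 0.035 0 0 0 -1;-0.027 -0.003 0.01 0 0 0 -1;-0.027 -0.003 0.01 0 0 0 -1;-0.027 -0.003 0.01 0 0 0 -1' && python3 -m crank '-0.027 -0.003 0 0 0 0 -1;-0.027 -0.003 0 0 0 0 -1;0 0 0 0 0 0 -1;0 0 0 0 0 0 -1;0 0 0 0 0 0 -1'
python3 - <<'E'
from h import *
p,W=plate()
m=(abs(W[...,2]-.09)<.006)&(np.hypot(W[...,0]-.503,W[...,1]+.04)<.06);P=W[m]
print(m.sum(),P.mean(0),cv2.minAreaRect(P[:,:2].astype(np.float32)*1e3),np.percentile(P[:,2],98))
for d in spotter.spot_point(p,'lift_handle'): print(d,back(p,d['centre'],.087))
E
```

```text
t: 16.32
tcp_pos: [0.5556, -0.0318, 0.1862]
orientation: [0.0, 0.631, 0.776, 0.0]
ft_force: [0.5, 0.6, 0.0]
gripper_width: 0.0851
grasp_force: 0.0
t: 16.73
tcp_pos: [0.5031, -0.0377, 0.1858]
orientation: [0.001, 0.631, 0.775, 0.001]
ft_force: [0.6, -0.5, 0.7]
gripper_width: 0.0854
grasp_force: 0.0
1362 [ 0.50172867 -0.03469803  0.09020153] ((502.8216552734375, -39.47781753540039), (11.970402717590332, 108.29621124267578), 12.055623054504395) 0.09259451807330585
{'centre': [196.7, 253.9], 'confidence': 0.77} [ 0.50531813 -0.04108263  0.087     ]
{'centre': [181.6, 238.8], 'confidence': 0.64} [ 0.4887624  -0.02972226  0.087     ]
```

```bash
python3 -m crank '0 -0.002 -0.02 0 0 0 -1;0 0 -0.03 0 0 0 -1;0 0 -0.025 0 0 0 -1;0 0 -0.02 0 0 0 -1;0 0 -0.015 0 0 0 -1;0 0 -0.008 0 0 0 -1;0 0 0 0 0 0 -0.3;0 0 0 0 0 0 0.3' && python3 -m crank '0 0 0 0 0 0 0.7;0 0 0 0 0 0 1;0 0 0 0 0 0 1;0 0 0 0 0 0 1'
```

```text
t: 17.55
tcp_pos: [0.5026, -0.0394, 0.0671]
orientation: [-0.0, 0.631, 0.776, -0.0]
ft_force: [0.7, -0.3, 0.5]
gripper_width: 0.064
grasp_force: 0.0
t: 17.88
tcp_pos: [0.5029, -0.0395, 0.0678]
orientation: [0.001, 0.631, 0.776, 0.001]
ft_force: [21.0, 5.2, -1.1]
gripper_width: 0.0127
grasp_force: 13.3
```

```bash
python3 -m crank '0 0 0 0 0 0 1;0 0 0 0 0 0 1;0.0017 0.0003 0.006 0 0 0 1;0.0017 0.0003 0.006 0 0 0 1;0.0017 0.0003 0.006 0 0 0 1'
```

```text
t: 18.3
tcp_pos: [0.5078, -0.0385, 0.0841]
orientation: [-0.0, 0.631, 0.776, 0.0]
ft_force: [11.4, 1.5, -19.2]
gripper_width: 0.0098
grasp_force: 58.2
```

```bash
python3 -m crank '0.0022 0.0005 0.0058 0 0 0 1;0.0022 0.0005 0.0058 0 0 0 1;0.0023 0.0004 0.0058 0 0 0 1;0.0027 0.0006 0.0056 0 0 0 1;0.0027 0.0006 0.0056 0 0 0 1;0.0027 0.0005 0.0055 0 0 0 1' && python3 -m crank '0.0032 0.0007 0.0053 0 0 0 1;0.0032 0.0007 0.0053 0 0 0 1;0.0031 0.0006 0.0054 0 0 0 1;0.0036 0.0007 0.005 0 0 0 1;0.0036 0.0007 0.005 0 0 0 1;0.0036 0.0008 0.0051 0 0 0 1' && python3 -m crank '0.004 0.0008 0.0047 0 0 0 1;0.004 0.0008 0.0047 0 0 0 1;0.003 0.0006 0.0035 0 0 0 1;0 0 0 0 0 0 1;0 0 0 0 0 0 1'
```

```text
t: 18.8
tcp_pos: [0.5211, -0.0357, 0.1174]
orientation: [-0.001, 0.631, 0.776, -0.001]
ft_force: [6.6, -0.2, -20.2]
gripper_width: 0.0098
grasp_force: 58.2
t: 19.3
tcp_pos: [0.5411, -0.0316, 0.1501]
orientation: [-0.001, 0.631, 0.775, -0.001]
ft_force: [-3.6, -6.1, -14.6]
gripper_width: 0.0101
grasp_force: 58.4
t: 19.72
tcp_pos: [0.5522, -0.0294, 0.1639]
orientation: [-0.001, 0.631, 0.775, -0.001]
ft_force: [-5.5, -4.3, -6.5]
gripper_width: 0.0099
grasp_force: 59.1
```

Near 29°. I'll measure the leaf's angle by fitting planes to the depth points.

```bash
cat >> h.py <<'E'
def cloud(n):
    p=wcam() if n=='wrist' else cams.read_camera(n)
    Z=p['z_map'];r,c=np.indices(Z.shape);C=np.stack([(c-p['cx'])/p['fx']*Z,(r-p['cy'])/p['fy']*Z,Z],-1)
    W=(C-p['t'])@p['R'];t=np.radians(11.6);B=(W-[.609,-.018,0])@np.array([[np.cos(t),-np.sin(t),0],[np.sin(t),np.cos(t),0],[0,0,1]])
    B[Z<=0]=np.nan;return p,B
def tilt(n):
    p,B=cloud(n);x,y,z=B[...,0]-.1,B[...,1],B[...,2]-.036
    h=x*x+z*z
    for a0 in [np.radians(29)]:
        a=a0
        for _ in range(6):
            u=-x*np.cos(a)+z*np.sin(a);v=x*np.sin(a)+z*np.cos(a)
            m=(abs(v-.006)<(.008 if _<3 else .003))&(u>.03)&(u<.215)&(abs(y+.02)<.055)
            A=np.c_[u[m],np.ones(m.sum())];s,o=np.linalg.lstsq(A,v[m],rcond=None)[0];a+=np.arctan(s)
        print(n,'angle',np.degrees(a).round(2),m.sum(),'off',round(o*1e3,2))
    u=-x*np.cos(a)+z*np.sin(a);v=x*np.sin(a)+z*np.cos(a)
    m=(abs(v-.022)<.003)&(u>.015)&(u<.17)&(y<.064)
    # plate top: u 25..121, y 14..66 when snug
    if m.sum(): print(' plate u',np.nanpercentile(u[m],[1,99]).round(4),'y',np.nanpercentile(y[m],[1,99]).round(4),m.sum())
    for q in ['leaf']: pass
    return p
E
python3 -c "
from h import *
for n in ['wrist','scene','top']: tilt(n)"
```

```text
wrist angle 28.52 11894 off 4.73
 plate u [0.0259 0.1211] y [0.0142 0.0635] 5028
scene angle 28.54 3967 off 6.64
 plate u [0.0155 0.1199] y [-0.0662  0.0633] 1292
top angle 28.05 156 off 7.45
 plate u [0.0163 0.1204] y [-0.0061  0.0635] 369
```

```bash
python3 -m crank '0.0013 0.0003 0.0015 0 0 0 1;0.0013 0.0003 0.0015 0 0 0 1;0.0012 0.0002 0.0014 0 0 0 1;0 0 0 0 0 0 1;0 0 0 0 0 0 1'; python3 -c "
from h import *
for n in ['wrist','scene']: tilt(n)"
```

```text
t: 20.28
tcp_pos: [0.5554, -0.0287, 0.1676]
orientation: [-0.001, 0.631, 0.775, -0.001]
ft_force: [-5.1, -5.5, -11.0]
gripper_width: 0.0098
grasp_force: 58.6
wrist angle 29.86 11607 off 4.7
 plate u [0.0261 0.121 ] y [0.0143 0.0635] 4831
scene angle 29.89 4048 off 6.65
 plate u [0.0158 0.1195] y [-0.0576  0.0633] 1295
```

29.9° with the plate snug. Release and rise.

```bash
python3 -m crank '0 0 0 0 0 0 0.6;0 0 0 0 0 0 0.2;0 0 0 0 0 0 -0.3;0 0 0 0 0 0 -0.3;0 0 0 0 0 0 -0.3;0 0 0.01 0 0 0 -0.3;0 0 0.03 0 0 0 -0.3;0 0 0.035 0 0 0 -0.3' && python3 -m crank '-0.01 0 0.035 0 0 0 -0.3;-0.02 0 0.035 0 0 0 -0.3;-0.02 0 0.02 0 0 0 -0.3;0 0 0 0 0 0 -0.3;0 0 0 0 0 0 -0.3'; python3 -c "
from h import *
for n in ['wrist','scene']: p=tilt(n)
save(p,'s3.png',(90,290,60,380),2.4)"
```

```text
t: 21.05
tcp_pos: [0.5561, -0.0281, 0.2426]
orientation: [-0.001, 0.631, 0.776, -0.001]
ft_force: [1.5, -0.2, 1.2]
gripper_width: 0.0554
grasp_force: 0.0
t: 21.47
tcp_pos: [0.5073, -0.0282, 0.3349]
orientation: [0.002, 0.631, 0.776, 0.001]
ft_force: [-0.3, 0.5, -0.9]
gripper_width: 0.0555
grasp_force: 0.0
wrist angle 29.93 5375 off 4.51
 plate u [0.0259 0.1213] y [0.0146 0.0634] 1629
scene angle 29.85 4069 off 6.71
 plate u [0.0158 0.1198] y [-0.0637  0.0635] 1297
```

View pics/s3.png

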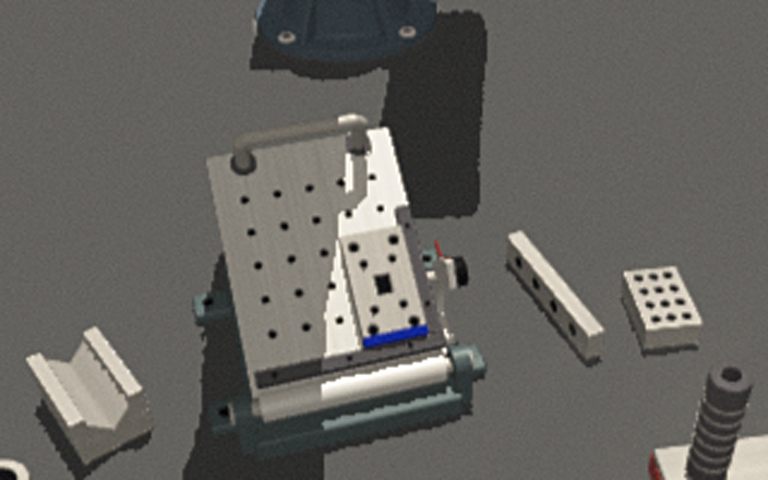

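The leaf stands at 29.9° with the gripper clear. The plate is snug in the corner (blue end at (395,335)) and the bystanders are where they were.

```bash
python3 -c "
from station import order
print(order.hand_in())"
```

```text
the job is handed in; nothing more can be done
None
```

The job is handed in: with the table down flat the plate was pushed snug against both stops, then the table was raised to about 29.9° and released. A camera check after the gripper let go showed the plate still snug and the V-block, parallel bar and setup block untouched.

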